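# Open the filter unit

### The arm

A 7-joint arm with a two-finger parallel gripper is mounted at the origin on a cart in front of the work surface, level with it; the furniture and walls round the work are solid. World frame = base frame: x ahead of the robot, y to its left, z up, the work surface at z = 0. Lengths are in m, angles in rad, forces in N, time in s.
With the tool pointing down it reaches from about 0.4 to 0.85 m from the base axis. Payload 10.4 kg.
Tool frame: the origin (TCP) lies on the centre line of the jaws, within the pads' length; the fingertips stand 8 mm ahead of it and the grasp point (between the pads) lies 11 mm behind it (r.finger_overhang is the distance from the TCP to the fingertips, in m); z points along the fingers, y is the line along which they close (so a half turn about z gives the same grasp; the last joint's range is limited). The gripper opens to 87 mm and grips with 3 to 60 N. Pads are 19 mm wide; open, the fingers measure 117 mm over their backs; the gripper's body (75 mm by 190 mm) begins 51 mm behind the grasp point.
Start: joints at [-1.321, 0.332, -0.065, 1.46, 0.022, 1.35, -0.088], TCP at [0.168, 0.602, 0.231] pointing down, gripper open.
Joint ranges: [-2.6, 2.6], [-0.5, 2.12], [-1.47, 1.34], [0.16, 2.42], [-1.27, 4.41], [0.06, 2.06], [-2.6, 2.6]. Speed limits (rad/s): [2.22, 2.22, 2.79, 2.79, 3.14, 3.14, 3.14].

### API

Orientations are given as a unit quaternion [x, y, z, w].
In Python, from bench import r, vision gives the robot as it stands.
- The arm moves only by the tool drive_tool, never from a script. Its argument "series" is a list of rows, each a list of 2 entries, a list of its own where there are three numbers: the shift along the world's x, y, z in cm, then the turn about the world's z in degrees. A call has exactly 10 rows; each row shifts and turns the commanded pose from where the row before left it; what a row does not reach is not made up. A row lasts 1/8 s, in which the tool goes at most 62.5 mm and 10.7 degrees, less where a joint would pass 70% of its speed; a pose out of reach is approached as far as the arm can. A call with a gripper value outside its range is refused whole. "hand" is the closure, from 0 (fully open) to 1 (shut), set as the call begins (left out, the last holds). The fingers move at their own pace and stop on an object; "newtons" is the grip in N (left out, the last holds). Time passes only in rows, so rows that do not move let the fingers close, or fill a call up. It gives the time, the measured TCP pose, the force, the opening and the grip force at its end, in the units of the state.
- r.read_state(): the state, without advancing time (a new reading comes with each control period).
- vision.camera(name): name is "scene" or "top"; returns a dict with "color" (420x560x3 uint8, red, green, blue), "intrinsics" (3x3 intrinsics, pixels), "R" (3x3) and "t" (3): a world point X has camera coordinates R X + t. Camera axes: x right, y down, z forward; pixel columns grow to the right and rows downward; lengths in m; the calibration is good to about 2 mm. A picture is of the moment at which its call begins. There is no depth.
- r.close_job(): hands the job in; it is judged then, once.
The state is a dict: "time": time; "joint_positions": joint angles; "joint_vel": joint speeds; "joint_torque": joint torques, N m; "ee_pos": TCP position; "eef_rot": TCP orientation; "ft_force": force on the tool from outside, world axes, zero at the start; "torque": the same for the moment, N m; "width": finger opening in m; "grip_force": force on a finger pad.
Only numpy, scipy, OpenCV 4.12 (cv2) and the standard library are available. Lean on these libraries where they do the work, as an engineer would, in place of code of your own. Each camera call takes 0.05 s, during which the arm holds its last target. There are 200 camera calls.

### The job

Change-over of the vacuum filter: with the fingertips press both snap tabs of the filter unit fully down, then push the released cover along its rails onto the parking ledge until the filter chamber is completely uncovered. The cover must stay lying flat between the rails: do not lift it, tip it or push it off the far end, and leave the bottle, dish and weight beside the unit where they are.

Things in the scene. Friction and masses are not known exactly. Their poses are not given: they have to be found in the camera images.
- filter_unit: White filter housing, fixed, 200 mm long (its x), 144 wide (y), 50 high to the flat seat and ledge. Origin: centre of its underside, z up. Guide rails: inner faces y +-36.5, outer +-41.5, tops z 58. A 4 mm high stop stands behind the seated cover (x -94 to -88.5); beyond x -100 is only worktop, so a finger can come down behind the cover. The cover slides to the unit's +x.
- chamber (a point): Centre of the filter chamber's mouth at seat level (unit x -45, z 50 mm), an open pit 60 mm long (unit x -75 to -15) and 54 wide, with a pleated filter in it, hidden by the cover at the start.
- ledge (a point): Centre of the flat parking ledge at seat level (unit x +40, z 50 mm). The ledge runs from unit x -15 to +94, where a 5 mm high end stop stands. The unit's two hose barbs are at this end.
- cover: Grey sliding cover, loose, 120 g: plate 84 (x) by 70 by 10 mm; an upright flange 7 thick, 62 wide, 28 high over the underside stands on its rear (-x) edge. Origin: centre of its underside; axes as the unit's. Starts at unit x -45, z 50 mm. Freed, it slides with about 1 N or less. The chamber is uncovered when its origin is past unit x +27; it meets the end stop at +52.
- cover_flange (a point): Middle of the rear (-x) face of the cover's flange, 18 mm above the cover's underside: push here towards the unit's +x.
- tab_a_top (a point): Centre of the top of snap tab A, a grey press pad 26 x 24 mm with three dark ribs, outside the rail on the unit's +y side (unit x 6.5, y +57; top at z 73 mm when out, 63 when fully in). Press it straight down.
- tab_b_top (a point): The same for snap tab B, on the unit's -y side (unit x 6.5, y -57 mm).
- tab_a (a joint): Travel of tab A in m: 0 out, 0.010 fully in. Its catch nose stands in front of the cover's front corner and holds the cover until the tab is more than 0.007 in. It moves against about 4 N of friction (more when fast), has no spring, and stays where it is left.
- tab_b (a joint): The same for tab B.
- reagent_bottle: small reagent bottle with white screw cap, 31 mm across, 109 tall, upright; a loose bystander. Origin at the centre of its underside
- petri_dish: closed petri dish, 61 mm across, 14 high; a loose bystander. Origin at the centre of its underside
- weight: small brass knob weight, 19 mm across, 22 high; a loose bystander. Origin at the centre of its underside
There are look-alikes about, which are no part of the job. Leave any green or turquoise look-alike of the cover alone.

How it is judged:
By the outcome, as a careful person would: the job done as asked, in the order asked, and still so for the second after the job is handed in, with the robot touching nothing.
It also fails if it takes over 42 s, if anything falls off the work surface, if the arm or the gripper's body presses on something with over 40 N, if the wrist force passes 120 N, or if a joint passes its speed limit or range.

## Working session

There is one attempt and no reset: what is moved stays moved. The work goes in short steps, Python scripts to look and compute and a tool call to move; the robot and the scene stay as the last step left them, time stands still between calls to the robot, and variables do not carry over. Pictures are saved under pics/ and viewed, at most 10 in all, crops included, and the job is handed in when it is done.

Besides the shell and the picture viewer there is one more tool, called after ">>>" by a JSON object that holds its "method" and its "body". drive_tool: Moves the arm, as the interface text tells. Its arguments: {"type":"object","properties":{"series":{"type":"array"},"hand":{"type":"number"},"newtons":{"type":"number"}},"required":["series"]}

```bash
mkdir -p pics
cat > h.py <<'E'
import numpy as np, cv2
from bench import r, vision
def snap(n,f):
    c=vision.camera(n); cv2.imwrite(f,c["color"][:,:,::-1]); return c
def ray(c,u,v,z):
    K,R,t=map(np.array,(c["intrinsics"],c["R"],c["t"]))
    d=R.T@np.linalg.solve(K,[u,v,1.]); o=-R.T@t
    return o+d*(z-o[2])/d[2]
def proj(c,X):
    K,R,t=map(np.array,(c["intrinsics"],c["R"],c["t"]))
    p=K@(R@np.array(X)+t); return p[:2]/p[2]
E
python3 - <<'E'
from h import *
a=snap("top","pics/top.png"); b=snap("scene","pics/scene.png")
import pickle; pickle.dump({k:{m:np.array(c[m]) for m in ("intrinsics","R","t","color")} for k,c in (("top",a),("scene",b))},open("cam.pkl","wb"))
for c in(a,b): print(np.round(-np.array(c["R"]).T@c["t"],3), np.round(c["R"],2).tolist())
s=r.read_state(); print(s["time"],s["ee_pos"],s["eef_rot"],s["width"],r.finger_overhang)
E
```

```text
[0.508 0.056 0.917] [[-0.01, -1.0, 0.0], [-1.0, 0.01, -0.09], [0.09, -0.0, -1.0]]
[0.052 0.504 0.54 ] [[-0.64, -0.77, -0.01], [-0.43, 0.37, -0.82], [0.64, -0.52, -0.57]]
0.1 [0.16832233 0.60156374 0.22982463] [ 1.35946304e-01  9.90715999e-01 -6.40439163e-04 -4.62163463e-05] 0.08715147253226384 0.008
```

View pics/top.png

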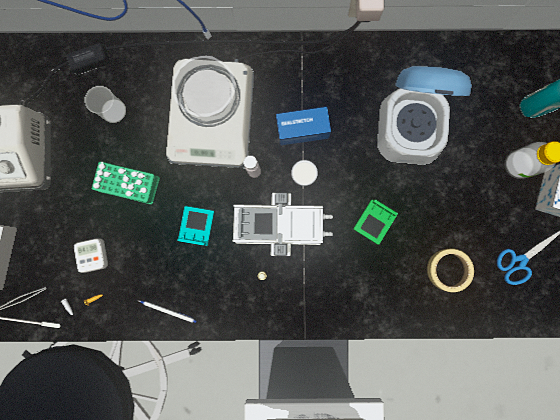

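View pics/scene.png

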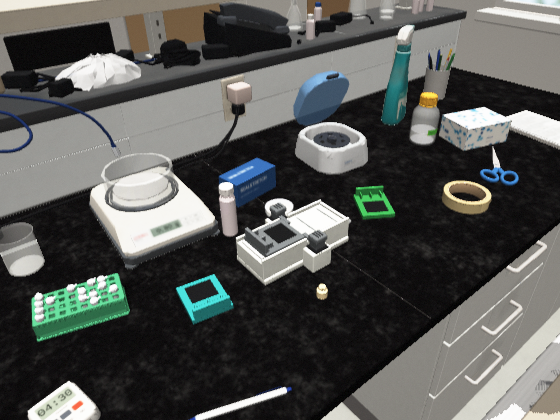

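The top view shows the white unit at (283,223) with its barbs to the right at (328,223). The cover candidates are grey in the unit at (262,223), turquoise at (196,225) and green at (375,221). I choose the grey one and check it in a crop. Bottle (251,165), dish (304,172) and weight (262,275) are the bystanders.

Run:
```python
import pickle,cv2
d=pickle.load(open("cam.pkl","rb"))
i=d["top"]["color"][155:285,225:345,::-1]; cv2.imwrite("pics/c1.png",cv2.resize(i[25:115],None,fx=6.5,fy=6.5,interpolation=cv2.INTER_CUBIC))
```

```text
(no output)
```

View pics/c1.png

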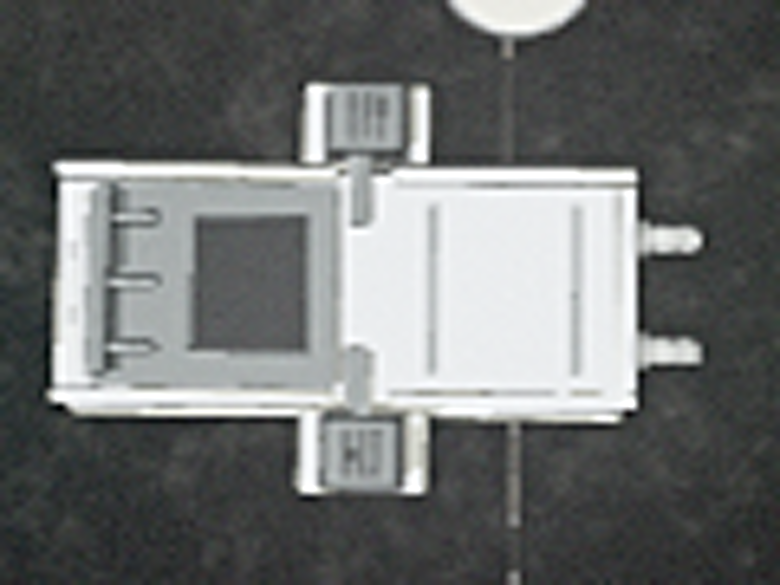

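Crop: the grey cover is seated at the left, its flange top rear edge is at crop (88,280), the tab A pad is at (367,118) and tab B is at (360,455). The barbs are at the right, so the unit's +x runs to image right. Next I fit the unit pose.

Run:
```python
from h import *; import pickle
from scipy.optimize import least_squares
d=pickle.load(open("cam.pkl","rb")); c=d["top"]
P=np.array([[6.5,57,73],[6.5,-57,73],[-87,0,78],[-100,41.5,58],[100,41.5,58],[100,-41.5,58]])/1e3
U=(np.array([[367,118],[360,455],[89,280],[56,165],[636,172],[636,408]])+.5)/6.5-.5+[225,180]
def W(q,P):
    a=q[2]; R=np.array([[np.cos(a),-np.sin(a),0],[np.sin(a),np.cos(a),0],[0,0,1]]); return P@R.T+[q[0],q[1],0]
f=lambda q:np.ravel([proj(c,x)-u for x,u in zip(W(q,P),U)])
s=least_squares(f,[.45,.09,-1.57],loss="soft_l1"); q=s.x
print(q,np.degrees(q[2]),f(q).round(2).reshape(-1,2).tolist())
N=dict(tabA=[6.5,57,73],tabB=[6.5,-57,73],flange=[-87,0,68],front_end=[27,0,50],ax=[100,0,50])
for k,v in N.items(): print(k,W(q,np.array(v)/1e3).round(4))
np.save("q.npy",q)
# overlay on scene for check
img=d["scene"]["color"][:,:,::-1].copy(); img=cv2.resize(img[180:300,220:370],None,fx=5,fy=5,interpolation=cv2.INTER_CUBIC)
for x in W(q,np.vstack([P,[[-.1,-.0415,.058],[-.1,-.0415,0],[.1,-.0415,0]]])):
    p=(proj(d["scene"],x)-[220,180]+.5)*5; cv2.circle(img,tuple(int(t) for t in p),4,(0,0,255),1)
cv2.imwrite("pics/c2.png",img)
for n,(u,v),z in(("bottle",(251,160),.109),("dish",(304,172),.014),("weight",(262,275),.022)): print(n,ray(c,u,v,z).round(3))
```

```text
[ 0.5570123   0.07935444 -1.58879492] -91.03124318924394 [[-0.18, -0.07], [0.27, -0.14], [-0.54, 0.17], [0.33, -0.11], [0.09, -0.28], [-0.0, 0.46]]
tabA [0.6139 0.0718 0.073 ]
tabB [0.4999 0.0739 0.073 ]
flange [0.5586 0.1663 0.068 ]
front_end [0.5565 0.0524 0.05  ]
ax [ 0.5552 -0.0206  0.05  ]
bottle [0.691 0.134 0.109]
dish [0.682 0.017 0.014]
weight [0.441 0.117 0.022]
```

View pics/c2.png

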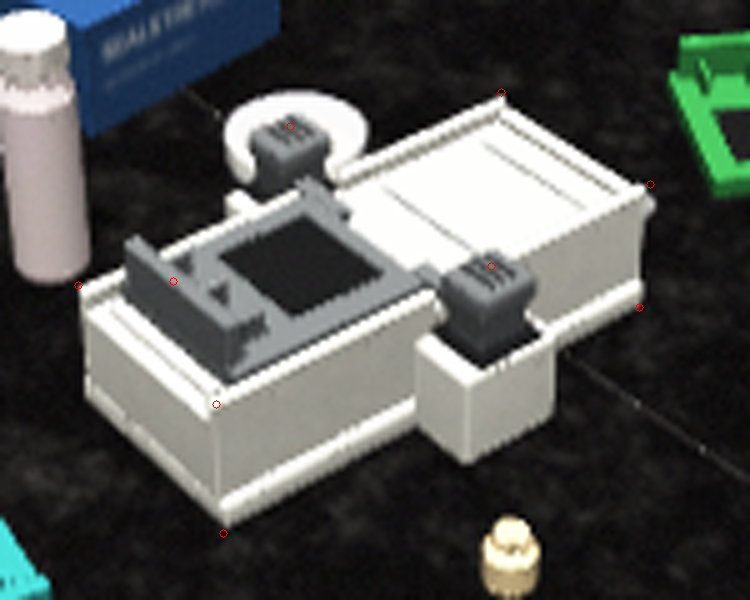

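The pose fits to about 1 mm and the overlay circles land on the tabs and rails in the scene view too. Tab A is at world (0.614,0.072) and tab B at (0.500,0.074), with unit +x close to world −y. Next I close the hand and travel above tab A.

>>> {"method": "drive_tool", "body": {"series": [[[2.2, -2.6, 0], 1], [[2.2, -2.6, 0], 1], [[2.2, -2.6, 0], 1], [[2.2, -2.6, 0], 1], [[2.2, -2.6, 0], 1], [[2.2, -2.6, 0], 1], [[2.2, -2.6, 0], 1], [[2.2, -2.6, 0], 1], [[2.2, -2.6, 0], 1], [[2.2, -2.6, 0], 1]], "hand": 1, "newtons": 10}}

```text
time: 1.35
ee_pos: [0.3889, 0.3409, 0.2303]
eef_rot: [0.049, 0.999, -0.0, -0.0]
ft_force: [0.1, -0.3, 0.1]
width: 0.0017
grip_force: 0.0
```

>>> {"method": "drive_tool", "body": {"series": [[[2.5, -3.0, -0.5], 0.5], [[2.5, -3.0, -0.5], 0.5], [[2.5, -3.0, -0.5], 0.5], [[2.5, -3.0, -0.5], 0.5], [[2.5, -3.0, -1], 0.5], [[2.5, -3.0, -1], 0.5], [[2.5, -3.0, -1], 0.5], [[2.5, -3.0, -1], 0.5], [[2.5, -2.9, -1], 0.6], [[0, 0, 0], 0]]}}

```text
time: 2.6
ee_pos: [0.6139, 0.0693, 0.1591]
eef_rot: [0.011, 1.0, -0.001, -0.001]
ft_force: [-0.2, 0.6, 0.7]
width: 0.0003
grip_force: 0.0
```

>>> {"method": "drive_tool", "body": {"series": [[[0, 0.25, -1], 0], [[0, 0, -1], 0], [[0, 0, -1], 0], [[0, 0, -1], 0], [[0, 0, -1], 0], [[0, 0, -1], 0], [[0, 0, -0.7], 0], [[0, 0, 0], 0], [[0, 0, 0], 0], [[0, 0, 0], 0]]}}

```text
time: 3.85
ee_pos: [0.6137, 0.0755, 0.094]
eef_rot: [0.009, 1.0, 0.0, 0.0]
ft_force: [0.1, -0.5, 0.4]
width: 0.0004
grip_force: 0.0
```

Run:
```python
from h import *
c=snap("scene","pics/x.png")
cv2.imwrite("pics/c3.png",cv2.resize(c["color"][140:290,220:370,::-1],None,fx=4,fy=4,interpolation=cv2.INTER_CUBIC))
```

```text
(no output)
```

View pics/c3.png

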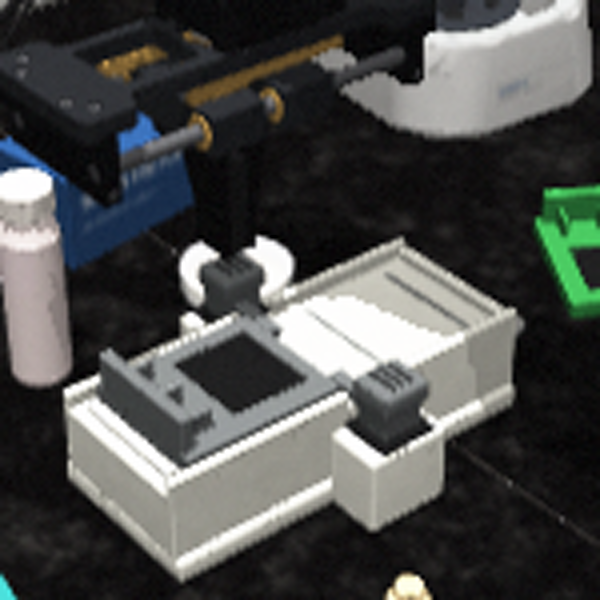

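The closed fingers stand just above tab A's pad (crop 232,275), and the gripper body is higher than the bottle. Pressing now.

>>> {"method": "drive_tool", "body": {"series": [[[0, -0.35, -0.3], 0], [[0, 0, -0.4], 0], [[0, 0, -0.2], 0], [[0, 0, -0.2], 0], [[0, 0, -0.2], 0], [[0, 0, -0.2], 0], [[0, 0, -0.2], 0], [[0, 0, -0.2], 0], [[0, 0, -0.2], 0], [[0, 0, 0], 0]]}}

```text
time: 5.15
ee_pos: [0.6134, 0.072, 0.0723]
eef_rot: [0.009, 1.0, 0.0, 0.0]
ft_force: [-0.2, -0.2, 0.1]
width: 0.0007
grip_force: 0.4
```

>>> {"method": "drive_tool", "body": {"series": [[[0, 0, -0.1], 0], [[0, 0, -0.1], 0], [[0, 0, 0], 0], [[0, 0, 0], 0], [[0, 0, 0], 0], [[0, 0, 0], 0], [[0, 0, 0], 0], [[0, 0, 0], 0], [[0, 0, 0], 0], [[0, 0, 0], 0]]}}

```text
time: 6.4
ee_pos: [0.6135, 0.072, 0.0714]
eef_rot: [0.009, 1.0, 0.0, 0.0]
ft_force: [-5.0, 0.1, 11.2]
width: 0.0006
grip_force: 5.6
```

>>> {"method": "drive_tool", "body": {"series": [[[0, 0, -0.1], 0], [[0, 0, -0.1], 0], [[0, 0, 0], 0], [[0, 0, 0], 0], [[0, 0, 0], 0], [[0, 0, 0], 0], [[0, 0, 0], 0], [[0, 0, 0], 0], [[0, 0, 0], 0], [[0, 0, 0], 0]]}}

```text
time: 7.65
ee_pos: [0.6136, 0.072, 0.0712]
eef_rot: [0.009, 1.0, 0.001, 0.0]
ft_force: [-13.4, -1.2, 29.0]
width: 0.0006
grip_force: 14.1
```

Hard stop reached (29 N, no further travel). Lifting and moving to tab B.

>>> {"method": "drive_tool", "body": {"series": [[[0, 0, 1.5], 0], [[0, 0, 2], 0], [[-1.4, 0, 0.5], 0], [[-2.5, 0, 0], 0], [[-2.5, 0, 0], 0], [[-2.5, 0.1, 0], 0], [[-2.5, 0.1, 0], 0], [[0, 0, -0.5], 0], [[0, 0, -0.5], 0], [[0, 0, 0], 0]]}}

```text
time: 8.9
ee_pos: [0.4994, 0.0737, 0.098]
eef_rot: [0.009, 1.0, -0.0, -0.0]
ft_force: [0.4, -0.6, -0.1]
width: 0.0006
grip_force: 0.0
```

>>> {"method": "drive_tool", "body": {"series": [[[0, 0, 0], 0], [[0, 0, 0], 0], [[0, 0, 0], 0], [[0, 0, 0], 0], [[0, 0, 0], 0], [[0, 0, 0], 0], [[0, 0, 0], 0], [[0, 0, 0], 0], [[0, 0, 0], 0], [[0, 0, 0], 0]]}}

```text
time: 10.15
ee_pos: [0.4994, 0.0739, 0.0986]
eef_rot: [0.009, 1.0, 0.0, 0.0]
ft_force: [0.5, 0.5, 0.2]
width: 0.0006
grip_force: 0.0
```

On target above tab B; pressing.

>>> {"method": "drive_tool", "body": {"series": [[[0, 0, -0.7], 0], [[0, 0, -0.5], 0], [[0, 0, -0.25], 0], [[0, 0, -0.2], 0], [[0, 0, -0.2], 0], [[0, 0, -0.2], 0], [[0, 0, -0.2], 0], [[0, 0, -0.2], 0], [[0, 0, -0.2], 0], [[0, 0, 0], 0]]}}

```text
time: 11.4
ee_pos: [0.4994, 0.0739, 0.0718]
eef_rot: [0.009, 1.0, -0.0, 0.0]
ft_force: [0.2, -0.8, 0.4]
width: 0.0004
grip_force: 0.0
```

>>> {"method": "drive_tool", "body": {"series": [[[0, 0, -0.1], 0], [[0, 0, -0.1], 0], [[0, 0, -0.1], 0], [[0, 0, 0], 0], [[0, 0, 0], 0], [[0, 0, 0], 0], [[0, 0, 0], 0], [[0, 0, 0], 0], [[0, 0, 0], 0], [[0, 0, 0], 0]]}}

```text
time: 12.65
ee_pos: [0.4995, 0.0739, 0.0711]
eef_rot: [0.009, 1.0, 0.001, -0.0]
ft_force: [-12.6, -2.2, 31.4]
width: 0.0005
grip_force: 15.5
```

Tab B is bottomed (31 N). Now up and round behind the flange.

>>> {"method": "drive_tool", "body": {"series": [[[0, 0, 1.5], 0], [[0, 0, 2], 0], [[0.5, 1, 1], 0], [[0.9, 1.8, 0], 0], [[0.9, 1.8, 0], 0], [[0.9, 1.8, 0], 0], [[0.9, 1.8, 0], 0], [[0.9, 1.8, 0], 0], [[0.9, 1.6, 0], 0], [[0, 0, 0], 0]]}}

```text
time: 13.9
ee_pos: [0.5587, 0.1914, 0.1138]
eef_rot: [0.008, 1.0, 0.0, -0.0]
ft_force: [-0.6, -0.9, -0.2]
width: 0.0006
grip_force: 0.0
```

Run:
```python
from h import *
c=snap("scene","pics/x.png")
cv2.imwrite("pics/c4.png",cv2.resize(c["color"][140:290,220:370,::-1],None,fx=4,fy=4,interpolation=cv2.INTER_CUBIC))
```

```text
(no output)
```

View pics/c4.png

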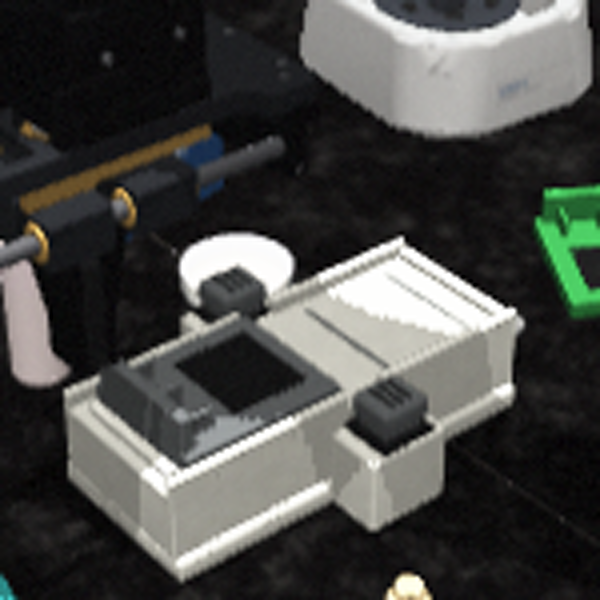

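Both tabs are down and their noses no longer stand in front of the cover. The finger is behind the flange, so I descend.

>>> {"method": "drive_tool", "body": {"series": [[[0, 0, -0.9], 0], [[0, 0, -0.9], 0], [[0, 0, -0.9], 0], [[0, 0, -0.9], 0], [[0, 0, -0.9], 0], [[0, 0, 0], 0], [[0, -0.3, 0], 0], [[0, -0.3, 0], 0], [[0, -0.3, 0], 0], [[0, -0.3, 0], 0]]}}

```text
time: 15.2
ee_pos: [0.5585, 0.1777, 0.0692]
eef_rot: [0.009, 1.0, 0.0, 0.0]
ft_force: [-0.7, -0.6, -1.2]
width: 0.0006
grip_force: 0.0
```

>>> {"method": "drive_tool", "body": {"series": [[[0, -0.3, 0], 0], [[0, -0.3, 0], 0], [[0, -0.3, 0], 0], [[0, -0.3, 0], 0], [[0, -0.3, 0], 0], [[0, -0.3, 0], 0], [[0, -0.3, 0], 0], [[0, -0.3, 0], 0], [[0, -0.3, 0], 0], [[0, -0.3, 0], 0]]}}

```text
time: 16.45
ee_pos: [0.5584, 0.1477, 0.0691]
eef_rot: [0.009, 1.0, 0.0, -0.0]
ft_force: [-0.1, 2.4, 0.7]
width: 0.0003
grip_force: 0.7
```

>>> {"method": "drive_tool", "body": {"series": [[[0, -0.4, 0], 0], [[0, -0.4, 0], 0], [[0, -0.4, 0], 0], [[0, -0.4, 0], 0], [[-0.05, -0.4, 0], 0], [[0, -0.4, 0], 0], [[0, -0.4, 0], 0], [[0, -0.4, 0], 0], [[0, -0.4, 0], 0], [[0, -0.4, 0], 0]]}}

```text
time: 17.7
ee_pos: [0.5579, 0.1076, 0.0691]
eef_rot: [0.009, 1.0, 0.0, -0.0]
ft_force: [-0.5, 1.6, 1.3]
width: 0.0007
grip_force: 0.6
```

>>> {"method": "drive_tool", "body": {"series": [[[0, -0.3, 0], 0], [[0, -0.3, 0], 0], [[0, -0.2, 0], 0], [[0, -0.2, 0], 0], [[0, -0.1, 0], 0], [[0, 0, 0], 0], [[0, 0, 0], 0], [[0, 0.5, 0], 0], [[0, 1, 0], 0], [[0, 1, 0], 0]]}}

```text
time: 18.95
ee_pos: [0.5578, 0.123, 0.0691]
eef_rot: [0.009, 1.0, 0.0, -0.0]
ft_force: [0.3, 0.6, 0.6]
width: 0.0004
grip_force: 0.0
```

Run:
```python
from h import *
c=snap("scene","pics/x.png")
cv2.imwrite("pics/c5.png",cv2.resize(c["color"][140:290,220:370,::-1],None,fx=4,fy=4,interpolation=cv2.INTER_CUBIC))
```

```text
(no output)
```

View pics/c5.png

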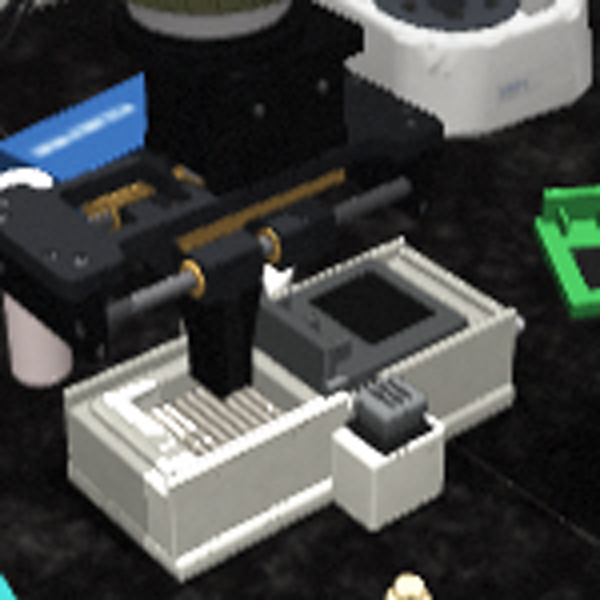

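The cover lies flat on the ledge with the chamber pleats visible (crop 215,420) and the finger clear of the flange. I retreat upward and check from above.

>>> {"method": "drive_tool", "body": {"series": [[[0, 0, 1], 0], [[0, 0, 2], 0], [[0, 0, 2], 0], [[0, 0, 2], 0], [[0, 0, 2], 0], [[-1, 3, 1], 0], [[-2, 4, 1], 0], [[-2, 4, 0], 0], [[-2, 4, 0], 0], [[-2, 4, 0], 0]]}}

```text
time: 20.25
ee_pos: [0.4675, 0.3127, 0.18]
eef_rot: [0.009, 1.0, 0.0, 0.0]
ft_force: [0.8, 0.5, 0.3]
width: 0.0006
grip_force: 0.0
```

>>> {"method": "drive_tool", "body": {"series": [[[-2, 4, 0], 0], [[-2, 4, 0], 0], [[-2, 4, 0], 0], [[0, 0, 0], 0], [[0, 0, 0], 0], [[0, 0, 0], 0], [[0, 0, 0], 0], [[0, 0, 0], 0], [[0, 0, 0], 0], [[0, 0, 0], 0]]}}

```text
time: 21.5
ee_pos: [0.4079, 0.4319, 0.1791]
eef_rot: [0.009, 1.0, 0.0, -0.0]
ft_force: [0.2, -0.0, 0.1]
width: 0.0
grip_force: 0.0
```

Run:
```python
from h import *
c=snap("top","pics/x.png"); q=np.load("q.npy")
cv2.imwrite("pics/c6.png",cv2.resize(c["color"][150:285,225:345,::-1],None,fx=4.4,fy=4.4,interpolation=cv2.INTER_CUBIC))
a=q[2]
for x in (27,40,52):
    u=np.array([x-42,0]);p=[q[0]+u[0]/1e3*np.cos(a),q[1]+u[0]/1e3*np.sin(a),.078]
    print(x,((proj(c,p)-[225,150]+.5)*4.4).round(1))
```

```text
27 [203.1 324.1]
40 [229.3 324.4]
52 [253.5 324.6]
```

View pics/c6.png

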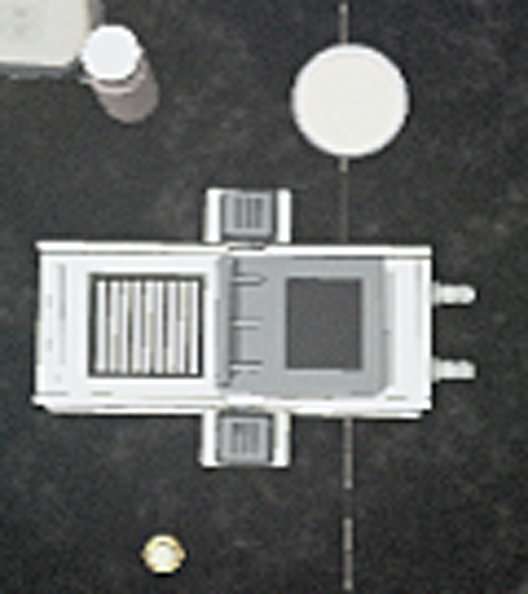

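The pit is fully uncovered (right edge about 200 px, flange rear edge about 216 px, which puts the cover at unit x of about +33). The cover is square between the rails, both tabs are down and the bottle, dish and weight are where they were. Handing in.

```bash
python3 -c "
from bench import r
print(r.close_job())"
```

```text
the job is handed in; nothing more can be done
None
```

The job is handed in at about 21.5 s of the 42 s allowed: both snap tabs are fully down, the cover lies flat on the ledge at about unit x +33 mm (past the +27 needed), the chamber is uncovered, and the bottle, dish and weight are undisturbed.

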